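# Open the parts case with its lever

## Task

Open the steel flap of the white parts case on the desk with the case's own lever. First push the small cardboard carton off the flap so that it lies fully on the fixed white tray top beside it; then press the paddle at the lever's long end all the way down onto its stop, so that the short end raises the heavy flap, and finish while still holding the paddle down with the flap raised. Only push and press with the fingers: grasp and lift nothing, and leave the other things around the case where they stand.

Things in the scene. Friction and masses are not known exactly. Their poses are not given: they have to be found in the camera images.
- case: fixed parts case, white walls, 200 (x) x 110 (y) mm, origin on the desk. In its frame (mm): steel flap over x 1..99, y -180..-73, top z 64; fixed white tray top over x -101..-3, y -185..-75. The lever lies along y at x 50, on two slotted posts (top z 85) at x 30..70, y -22..12. A dark strip 70 wide runs under the lever to y 155; on it at y 127 the rubber stop, top z 20
- tray_centre (a point): centre of the fixed tray top, on its surface, 63 mm above the desk (axes as the case), 4 mm gap to the flap. End stop across the tray's far-from-flap end: 5 mm thick, its inner face 47 mm from this centre toward -x, its top 11 mm above the tray
- flap (a joint): angle of the heavy dark steel flap (about 1.5 kg, 98 x 107 x 8 mm with a lip 36 mm wide) about its hinge at the case's y -180 edge: 0 shut and level, about 0.36 when the lever is on its stop; it falls shut when the lever is let go
- flap_lip (a point): top of the free end of the flap's lip, under which the short end of the lever sits; at case x 50, y -35, z 64 when shut
- lever: dark steel rocking lever, its pin resting loose in the slots of the two posts; origin on the pin's axis, at case (50, -5, 73) mm; axes as the case at rest. Long end rises toward +y to a paddle; the short end (55 mm) is under the flap's lip. Pressing the paddle turns it about 0.75 rad to the stop and takes about 2 to 6 N
- paddle (a point): centre of the paddle's top face (46 mm across the lever, 38 mm along it, sloping 0.4 rad, rising toward +y, at rest). At rest at case (50, 111, 128) mm; held on its stop it is about 36 mm above the desk at case y 117, after an arc about the pin that reaches y 123
- carton: small closed cardboard carton 56 (x) x 78 (y) x 34 (z) mm, about 0.08 kg, lying on the flap; origin at the centre of its underside
- oil_bottle: bystander: immersion oil dropper bottle, 29 mm across, 76 mm tall, standing on the desk; origin at the centre of its underside
- rubber_cap: bystander: round black rubber dust cap lying on the desk, 49 mm across, 22 mm tall; origin at the centre of its underside
- black_can: bystander: black screw-top can, 36 mm across, 50 mm tall, standing on the desk; origin at the centre of its underside

How it is judged (in metres and radians):
On the way, in this order (a step that is already met when the one before it is completed fails the run):
1. the carton lies on the fixed tray top, clear of the flap, with the flap still shut (x of carton in the frame of case between -0.085 and -0.029 m and y of carton in the frame of case between -0.18 and -0.08 m and z of carton in the frame of case between 0.058 and 0.07 m and angle between carton's own z axis and vertical below 0.1 rad and value of joint flap below 0.1 rad), for 0.2 s.
2. the paddle is pressed down and the flap is raised by the lever (value of joint flap above 0.3 rad and z of paddle in the frame of case below 0.046 m and contact force between the fingers and lever above 0.5 N and velocity of joint flap between -0.05 and 0.05 rad/s), for 0.3 s.
At the end, for the whole second after the job is handed in: The fingers hold the paddle down (top-face centre less than 46 mm above the desk, over 0.5 N on the lever), the flap is raised above 0.30 rad and still, and the carton rests flat on the fixed tray top: in the case frame its centre is at x -85 to -29 mm, y -180 to -80 mm (all of step 2 and x of carton in the frame of case between -0.085 and -0.029 m and y of carton in the frame of case between -0.18 and -0.08 m and z of carton in the frame of case between 0.058 and 0.07 m and angle between carton's own z axis and vertical below 0.1 rad and linear speed of carton below 0.02 m/s); the arm keeps its last pose, push and grip.
It fails at once if the carton is lifted (over 15 mm) or tipped (over 0.4 rad) (z of carton in the frame of case above 0.079 m or angle between carton's own z axis and vertical above 0.4 rad).
It fails at once if the lever is lifted out of its slots (pin over 10 mm up) (z of lever in the frame of case above 0.083 m).
It fails at once if the flap is raised while the carton is still on it (value of joint flap above 0.12 rad and x of carton in the frame of case above -0.015 m).
It fails at once if a bystander (oil bottle, rubber cap, black can) is moved over 25 mm (distance of any of oil_bottle, rubber_cap, black_can from where it was at the start of the episode above 0.025 m).
It also fails if it takes over 40 s, if anything falls off the work surface, if the arm or the gripper's body presses on something with over 40 N, if the wrist force passes 120 N, or if a joint passes its speed limit or range.

## Robot

A 7-joint arm with a two-finger parallel gripper is mounted at the origin on a cart in front of the work surface, level with it; the furniture and walls round the work are solid. World frame = base frame: x ahead of the robot, y to its left, z up, the work surface at z = 0. Lengths are in mm, angles in rad, forces in N, time in s.
With the tool pointing down it reaches from about 400 to 850 mm from the base axis. Payload 10.4 kg.
Tool frame: the origin (TCP) lies at the very end of the fingers, on their centre line; the grasp point (between the pads) lies 19 mm behind it; z points along the fingers, x is the direction in which the jaws open and shut, and the axes are right-handed (so a half turn about z gives the same grasp; the last joint's range is limited). The gripper opens to 85 mm and grips with 20 to 120 N. Pads are 22 mm wide; open, the fingers measure 114 mm over their backs; the gripper's body (76 mm by 85 mm) begins 54 mm behind the grasp point. The pads swing forward as they close: fully open they stand 13 mm farther back than shut.
Start: joints at [1.173, 0.332, -0.065, 1.46, 0.022, 1.35, -0.088], TCP at [228.826, -581.627, 231.338] pointing down, gripper open.
Joint ranges: [-2.6, 2.6], [-0.5, 2.12], [-1.47, 1.34], [0.16, 2.42], [-1.27, 4.41], [0.06, 2.06], [-2.6, 2.6]. Speed limits (rad/s): [2.22, 2.22, 2.79, 2.79, 3.14, 3.14, 3.14].

## Interface

Orientations are given as a rotation vector (axis times angle).
In Python, from plant import r gives the robot as it stands.
- The arm moves only by the shell command python3 -m creep 'ROWS'. ROWS is JSON, one flat list of numbers, 7 for each row, row after row: the shift along the tool's x, y, z in m, then the turn, a rotation vector about the tool's x, y, z in rad, then the opening in per cent of the stroke, from 0 (shut) to 100 (fully open). A call has 1 to 20 rows; each row is the pose to reach, as a shift and turn from the pose commanded when the call began, along the tool's axes at that moment; what a row does not reach only later rows make up. A row lasts 1/10 s, in which the tool goes at most 50 mm and 8.59 degrees, less where a joint would pass 70% of its speed; a pose out of reach is approached as far as the arm can. A call with a gripper value outside its range is refused whole. The fingers move at their own pace and stop on an object; the grip force is fixed at half the most. Time passes only in rows, so rows that repeat a pose let the fingers close. It gives the time, the measured TCP pose, the force and the opening at its end, in the units of the state.
- r.read_state(): the state, without advancing time (a new reading comes with each control period).
- r.get_image(name): name is "scene" or "top" or "wrist"; returns a dict with "img" (384x512x3 uint8, red, green, blue), "z_map" (384x512 float32, mm along the optical axis (not along the pixel's ray), 0 where there is no reading), "vertical_fov" (degrees; the focal length in pixels is half the picture's height over the tangent of half this angle, whatever the lens; pixels are square), "cx", "cy" (the principal point, pixels), "pose" (4x4, takes a point from camera to world coordinates). Camera axes: x right, y down, z forward; pixel columns grow to the right and rows downward; lengths in mm; the calibration is good to about 2 mm. A picture is of the moment at which its call begins.
- r.job_done(): hands the job in, once; it reports no verdict.
The state is a dict: "time_s": time; "qpos": joint angles; "joint_vel": joint speeds; "joint_torque": joint torques, N m; "tcp_pos": TCP position; "ee_rot": TCP orientation; "force": force on the tool from outside, world axes, zero at the start; "moment": the same for the moment, N m; "grip_width": finger opening in mm.
Only numpy, scipy, OpenCV 4.12 (cv2) and the standard library are available. Lean on these libraries where they do the work, as an engineer would, in place of code of your own. Each camera call takes 0.05 s, during which the arm holds its last target.

## Working session

There is one attempt and no reset: what is moved stays moved. The work goes in short steps, Python scripts to look and compute and a shell command to move; the robot and the scene stay as the last step left them, time stands still between calls to the robot, and variables do not carry over. Pictures are saved under pics/ and viewed, and the job is handed in when it is done.

```bash
mkdir -p pics; ls; python3 - <<'E'
from plant import r
import cv2,numpy as np,pickle
s=r.read_state(); print({k:np.round(v,3) for k,v in s.items()})
for n in ["scene","top","wrist"]:
    d=r.get_image(n); pickle.dump(d,open(f"pics/{n}0.pkl","wb"))
    cv2.imwrite(f"pics/{n}0.png",d["img"][:,:,::-1]); print(n,d["vertical_fov"],d["cx"],d["cy"],np.round(d["pose"],3).tolist())
E
```

```text
pics
{'time_s': np.float64(0.0), 'qpos': array([ 1.173,  0.333, -0.065,  1.461,  0.022,  1.35 , -0.088]), 'joint_vel': array([-0.002,  0.001,  0.001,  0.001,  0.   ,  0.   ,  0.001]), 'joint_torque': array([-1.0000e-03, -6.2545e+01,  4.9000e-02, -3.9161e+01,  1.6000e-02,
        1.0000e-02,  0.0000e+00]), 'tcp_pos': array([ 228.634, -581.252,  230.501]), 'ee_rot': array([-2.596e+00,  1.768e+00,  2.000e-03]), 'force': array([ 0.392,  0.318, -0.446]), 'moment': array([ 0.053,  0.026, -0.006]), 'grip_width': np.float64(85.01)}
scene 42.60150143617511 263.53688119754923 188.20883037542504 [[-0.672, -0.435, 0.599, -84.757], [-0.74, 0.407, -0.535, 288.407], [-0.011, -0.803, -0.596, 679.749], [0.0, 0.0, 0.0, 1.0]]
top 44.74670302536593 248.4000169661159 184.33555757404824 [[-0.012, -0.993, 0.118, 386.964], [-1.0, 0.015, 0.026, -261.837], [-0.028, -0.117, -0.993, 953.128], [0.0, 0.0, 0.0, 1.0]]
wrist 65.7699766163106 255.48144771377852 193.29410168762115 [[0.366, -0.889, -0.276, 299.703], [-0.931, -0.349, -0.108, -552.814], [-0.0, 0.297, -0.955, 372.135], [0.0, 0.0, 0.0, 1.0]]
```

View pics/scene0.png

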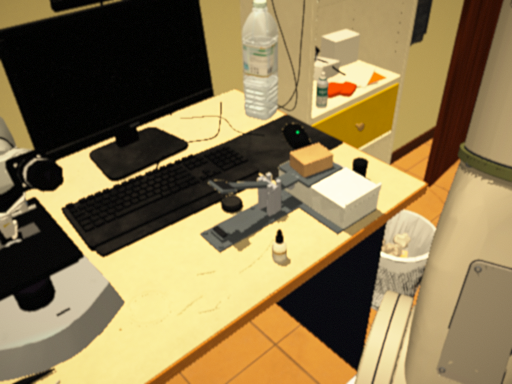

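View pics/top0.png

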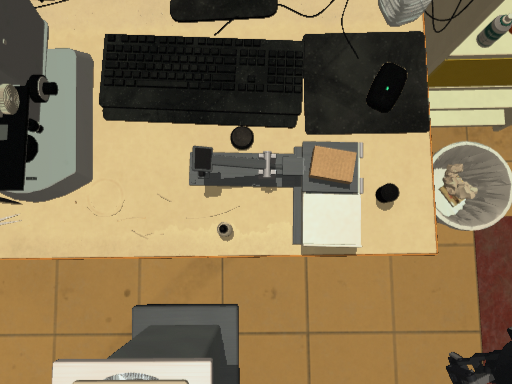

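View pics/wrist0.png

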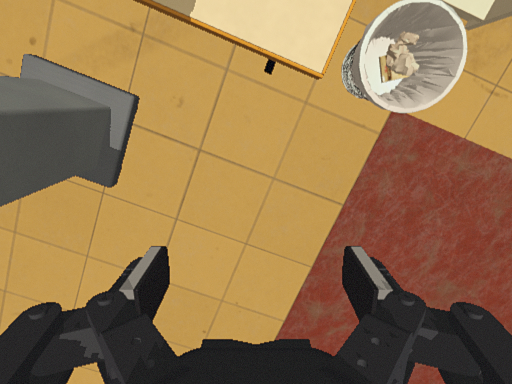

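```bash
cat > h.py <<'E'
import numpy as np,pickle,cv2
def load(n): return pickle.load(open(f"pics/{n}.pkl","rb"))
def ray(d,u,v,z):
    f=192/np.tan(np.radians(d["vertical_fov"])/2)
    u=np.asarray(u,float);v=np.asarray(v,float)
    c=np.stack([(u-d["cx"])/f,(v-d["cy"])/f,np.ones_like(u)],-1)
    w=c@d["pose"][:3,:3].T; o=d["pose"][:3,3]
    return o+w*((z-o[2])/w[...,2])[...,None]
def proj(d,P):
    f=192/np.tan(np.radians(d["vertical_fov"])/2)
    c=(np.asarray(P,float)-d["pose"][:3,3])@d["pose"][:3,:3]
    return np.stack([c[...,0]/c[...,2]*f+d["cx"],c[...,1]/c[...,2]*f+d["cy"]],-1)
def cloud(d):
    f=192/np.tan(np.radians(d["vertical_fov"])/2)
    v,u=np.mgrid[:384,:512]; z=d["z_map"]
    c=np.stack([(u-d["cx"])/f*z,(v-d["cy"])/f*z,z],-1)
    return c@d["pose"][:3,:3].T+d["pose"][:3,3]
E
python3 - <<'E'
from h import *
d=load("top0"); im=d["img"]; c=im[120:264,180:420]
cv2.imwrite("pics/crop.png",cv2.resize(c,None,fx=3.3,fy=3.3,interpolation=cv2.INTER_CUBIC)[:,:,::-1])
P=cloud(d)
for u,v in [(331,219),(332,165),(203,158),(270,162),(298,220),(242,137),(388,192),(225,230),(150,230),(355,186),(235,162),(196,180)]: print((u,v),np.round(P[v,u]),im[v,u])
hsv=cv2.cvtColor(im,cv2.COLOR_RGB2HSV)
w=((hsv[...,1]<40)&(hsv[...,2]>180)&(P[...,2]>45)&(P[...,2]<90)).astype(np.uint8); w[:,:280]=0;w[:,380:]=0;w[:180]=0
b=((hsv[...,0]<20)&(hsv[...,1]>70)&(P[...,2]>85)&(P[...,2]<115)).astype(np.uint8);b[:,:290]=0;b[:,380:]=0;b[:130]=0
for m,z,nm in [(w,63,"tray"),(b,98,"carton")]:
    n,l,st,ct=cv2.connectedComponentsWithStats(m); i=1+np.argmax(st[1:,4])
    mm=l==i; v,u=np.nonzero(mm); Q=ray(d,u,v,z); r=cv2.minAreaRect(Q[:,:2].astype(np.float32)); print(nm,mm.sum(),r,np.median(P[mm][:,2]));print(cv2.boxPoints(r))
E
```

```text
(331, 219) [ 424. -395.   60.] [233 231 204]
(332, 165) [ 522. -394.   97.] [183 143  94]
(203, 158) [ 534. -159.  126.] [32 29 27]
(270, 162) [ 541. -282.   29.] [62 61 57]
(298, 220) [ 425. -337.    5.] [98 99 95]
(242, 137) [ 594. -226.   23.] [51 46 39]
(388, 192) [ 475. -508.   49.] [17 18 15]
(225, 230) [ 406. -193.   60.] [7 5 5]
(150, 230) [409. -33.  -4.] [219 192 136]
(355, 186) [ 486. -442.   61.] [95 95 90]
(235, 162) [ 530. -215.  102.] [81 83 80]
(196, 180) [ 510. -129.    5.] [102 104  98]
tray 2946 ((436.0924072265625, -395.9120788574219), (108.7225570678711, 125.1659927368164), 88.83152770996094) 61.25829990147304
[[ 372.41388 -448.98584]
 [ 497.55383 -451.53827]
 [ 499.77094 -342.83832]
 [ 374.63098 -340.2859 ]]
carton 1310 ((524.1865844726562, -395.81005859375), (78.68234252929688, 57.494747161865234), 79.23861694335938) 96.21593945499455
[[ 488.59903 -429.09167]
 [ 545.08264 -439.82703]
 [ 559.7742  -362.52844]
 [ 503.29053 -351.7931 ]]
```

View pics/crop.png

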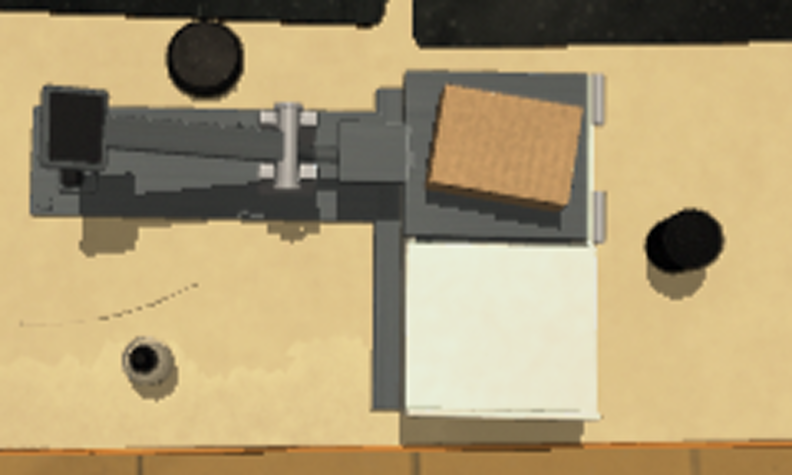

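```bash
python3 - <<'E'
from h import *
d=load("top0")
pts=[((405,72),64,(99,-73)),((589,75),64,(99,-180)),((587,242),64,(1,-180)),((405,237),64,(1,-73)),((341,122),64,(68,-35)),((341,180),64,(32,-35))]
A=[];B=[]
for (u,v),z,c in pts:
    q=ray(d,u/3.3+180-.35,v/3.3+120-.35,z); print(c,q.round(1)); A.append(c);B.append(q[:2])
A=np.array(A,float);B=np.array(B)
a=A-A.mean(0);b=B-B.mean(0); th=np.arctan2((a[:,0]*b[:,1]-a[:,1]*b[:,0]).sum(),(a*b).sum())
R=np.array([[np.cos(th),-np.sin(th)],[np.sin(th),np.cos(th)]]); t=B.mean(0)-R@A.mean(0)
print("yaw",th,"origin",t); print((A@R.T+t-B).round(1))
W=lambda x,y:(R@[x,y]+t).round(1)
for n,p in dict(tray=(-52,-130),paddle=(50,111),paddledn=(50,117),pin=(50,-5),stripend=(50,155)).items(): print(n,W(*p))
# independent checks: paddle px + carton
P=cloud(d)
bb=P[:,:,:]; m=(P[...,2]>112)&(P[...,2]<145)&(np.abs(P[...,1]+155)<45)&(np.abs(P[...,0]-530)<50)
Q=P[m];print("paddle cloud",m.sum(),Q.min(0),Q.max(0),Q.mean(0))
c=np.array([524.2,-395.8]); print("carton case",(R.T@(c-t)).round(1), "yaw rel", np.arctan2(10.7,-56.5), )
for n,(u,v),z in [("oil",(225,230),76),("cap",(242,137),22),("can",(388,192),50)]:
    print(n, ray(d,u,v,z).round())
s=load("scene0")
im=s["img"].copy()
for p,z in [((1,-73),64),((99,-73),64),((1,-180),64),((-101,-185),63),((-101,-75),63),((50,111),128),((50,-5),85),((99,-180),64)]:
    u=proj(s,[*W(*p),z]); cv2.circle(im,tuple(int(x) for x in u.round()),2,(255,0,0),-1)
cv2.imwrite("pics/sc.png",cv2.resize(im[130:260,190:400],None,fx=3.7,fy=3.7)[:,:,::-1])
E
```

```text
(99, -73) [ 574.3 -344.1   64. ]
(99, -180) [ 570.6 -451.2   64. ]
(1, -180) [ 472.6 -446.2   64. ]
(1, -73) [ 477.  -341.6   64. ]
(68, -35) [ 545.2 -306.    64. ]
(32, -35) [ 510.9 -305.3   64. ]
yaw -0.04164293895149291 origin [ 479.13241394 -267.74244806]
[[ 0.8 -0.7]
 [-0.  -0.5]
 [ 0.  -1.4]
 [ 0.1  0.9]
 [ 0.5  0.5]
 [-1.3  1.3]]
tray [ 421.8 -395.5]
paddle [ 533.7 -158.9]
paddledn [ 534.  -152.9]
pin [ 528.9 -274.8]
stripend [ 535.5 -115. ]
paddle cloud 597 [ 510.45071502 -195.83340624  112.07312624] [ 557.09309429 -138.88557655  136.03054932] [ 532.9007374 -160.5024949  124.5389467]
carton case [  50.4 -126.1] yaw rel 2.95442866029624
oil [ 405. -194.   76.]
cap [ 595. -226.   22.]
can [ 475. -508.   50.]
```

View pics/sc.png

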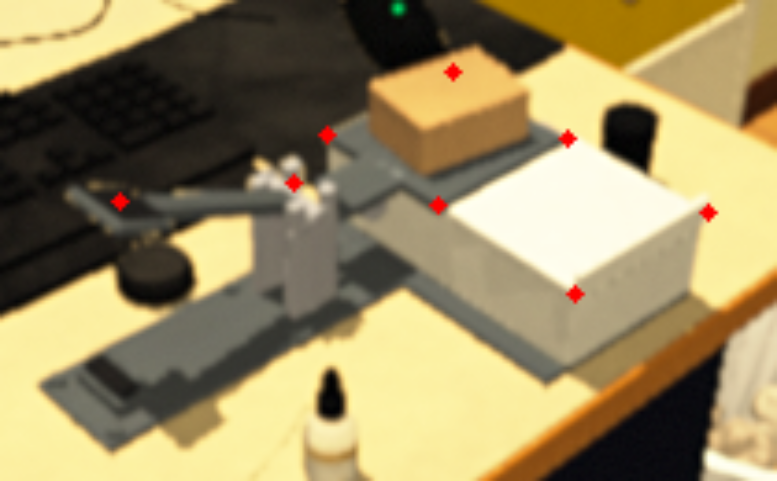

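```bash
cat >> h.py <<'E'
from scipy.spatial.transform import Rotation as Ro
TH=-0.0416; RC=np.array([[np.cos(TH),-np.sin(TH)],[np.sin(TH),np.cos(TH)]]); T=np.array([479.1,-267.7])
def c2w(x,y,z): return np.array([*(RC@[x,y]+T),z])
def w2c(p): return np.array([*(RC.T@(np.asarray(p[:2])-T)),p[2]])
def goal(s,p,R2=None):
    "p case xyz mm; R2 Rotation target"
    R=Ro.from_rotvec(s["ee_rot"]); d=R.inv().apply(c2w(*p)-s["tcp_pos"])
    out=[(d/1000).round(4)]
    if R2 is not None: out.append((R.inv()*R2).as_rotvec().round(4))
    return out
def down(tilt=0):
    "tool x = -case y, z down, tilt: tool z leans by tilt about case x"
    b=Ro.from_euler('z',TH)*Ro.from_euler('x',tilt)
    M=np.array([[0,-1,0],[-1,0,0],[0,0,-1]]).T  # columns tool axes in case: x=-y, y=-x, z=-z
    return b*Ro.from_matrix(M)
E
python3 - <<'E'
from h import *
from plant import r
s=r.read_state()
print(np.linalg.det(down().as_matrix()),goal(s,(116,-128,231),down()),c2w(116,-128,231))
E
```

```text
1.0000000000000002 [array([-3.620e-02, -4.022e-01, -3.000e-04]), array([3.000e-04, 1.100e-03, 4.164e-01])] [ 589.67637768 -400.41346842  231.        ]
```

```bash
python3 -m creep '[-0.004,-0.04,0,0,0,0.042,45, -0.007,-0.08,0,0,0,0.084,45, -0.011,-0.12,0,0,0,0.126,45, -0.015,-0.16,0,0,0,0.168,45, -0.018,-0.2,0,0,0,0.21,45, -0.022,-0.24,0,0,0,0.252,45, -0.026,-0.28,0,0,0,0.294,45, -0.029,-0.32,0,0,0,0.336,45, -0.033,-0.36,0,0,0,0.378,45, -0.036,-0.402,0,0,0,0.416,45, -0.036,-0.402,0,0,0,0.416,45, -0.036,-0.402,0,0,0,0.416,45]'; python3 - <<'E'
from h import *
from plant import r
s=r.read_state()
print(s["qpos"].round(2),w2c(s["tcp_pos"]),goal(s,(116,-128,72),down()),s["force"])
for n in ["wrist","top"]:
    d=r.get_image(n); cv2.imwrite(f"pics/{n}1.png",d["img"][:,:,::-1]); pickle.dump(d,open(f"pics/{n}1.pkl","wb"))
E
```

```text
time_s: 1.35
tcp_pos: [590.5, -399.9, 230.4]
ee_rot: [2.178, -2.264, -0.002]
force: [-1.3, -0.0, -0.6]
grip_width: 38.3
[ 0.63  0.54 -0.15  1.18  0.08  1.43 -1.12] [ 116.76574308 -127.40827916  230.39372438] [array([0.0007, 0.0006, 0.1584]), array([0.001 , 0.0007, 0.0027])] [-1.31519957 -0.04665289 -0.57076469]
```

View pics/wrist1.png

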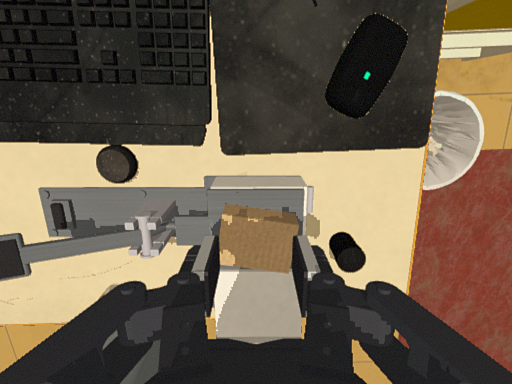

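```bash
python3 -m creep '[0,0,0.035,0,0,0,45, 0,0,0.07,0,0,0,45, 0,0,0.105,0,0,0,45, 0,0,0.14,0,0,0,45, 0,0,0.16,0,0,0,45, 0,0,0.16,0,0,0,45]'; python3 - <<'E'
from h import *
from plant import r
s=r.read_state()
print(w2c(s["tcp_pos"]),goal(s,(116,-128,72),down()),s["force"])
for n in ["wrist","scene"]:
    d=r.get_image(n); cv2.imwrite(f"pics/{n}2.png",d["img"][:,:,::-1]); pickle.dump(d,open(f"pics/{n}2.pkl","wb"))
E
```

```text
time_s: 2.05
tcp_pos: [586.6, -401.3, 67.9]
ee_rot: [2.171, -2.267, -0.008]
force: [0.5, -0.2, -0.4]
grip_width: 38.4
[ 112.92796124 -129.05330691   67.90317431] [array([-0.0011, -0.003 , -0.0041]), array([ 0.0054,  0.0021, -0.0016])] [ 0.45576769 -0.18737275 -0.40569201]
```

View pics/wrist2.png

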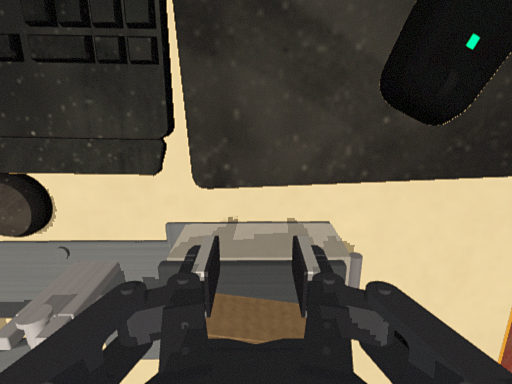

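View pics/scene2.png

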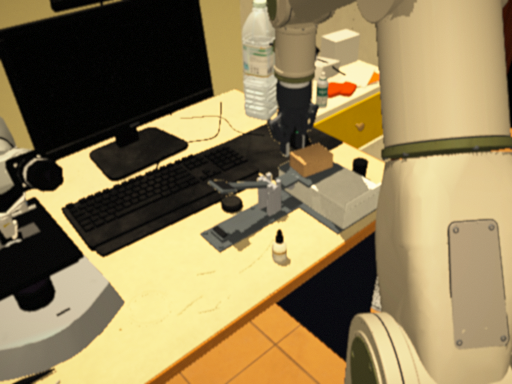

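```bash
python3 -m creep '[-0.001,0.005,-0.003,0,0,0,45, -0.001,0.015,-0.003,0,0,0,45, -0.001,0.025,-0.003,0,0,0,45, -0.001,0.035,-0.003,0,0,0,45, -0.001,0.045,-0.003,0,0,0,45, -0.001,0.055,-0.003,0,0,0,45, -0.001,0.065,-0.003,0,0,0,45, -0.001,0.075,-0.003,0,0,0,45, -0.001,0.08,-0.003,0,0,0,45, -0.001,0.08,-0.003,0,0,0,45]'; python3 - <<'E'
from h import *
from plant import r
s=r.read_state()
print(w2c(s["tcp_pos"]),goal(s,(-18,-128,72),down()),s["force"])
for n in ["top","scene"]:
    d=r.get_image(n); cv2.imwrite(f"pics/{n}3.png",d["img"][:,:,::-1]); pickle.dump(d,open(f"pics/{n}3.pkl","wb"))
a=load("top3")["img"][120:264,270:420];b=load("scene3")["img"][110:254,250:400]
cv2.imwrite("pics/c3.png",cv2.resize(np.hstack([a,b]),None,fx=2.6,fy=2.6,interpolation=cv2.INTER_CUBIC)[:,:,::-1])
E
```

```text
time_s: 3.15
tcp_pos: [508.8, -397.0, 74.3]
ee_rot: [2.174, -2.267, -0.001]
force: [-0.3, 0.5, 0.6]
grip_width: 38.3
[  35.07784621 -127.92817271   74.29364033] [array([0.0001, 0.0531, 0.0023]), array([ 0.0007, -0.0001, -0.0005])] [-0.26972999  0.49909082  0.62666921]
```

View pics/c3.png

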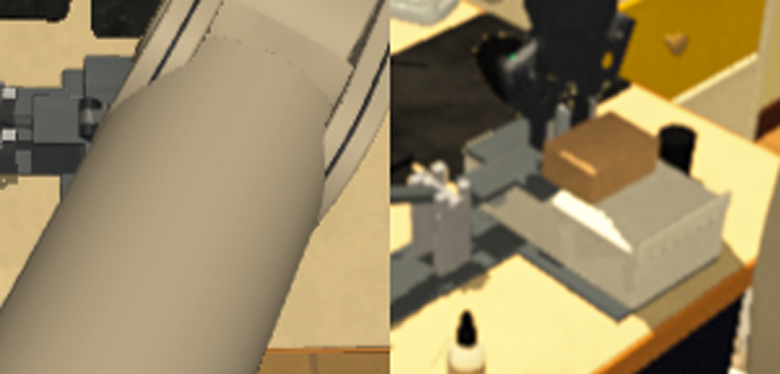

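```bash
cat >> h.py <<'E'
def carton(d,zt=97):
    P=cloud(d); hsv=cv2.cvtColor(d["img"],cv2.COLOR_RGB2HSV)
    C=np.concatenate([(P[...,:2]-T)@RC,P[...,2:]],-1)
    m=(C[...,2]>zt-6)&(C[...,2]<zt+6)&(C[...,0]>-110)&(C[...,0]<90)&(C[...,1]>-200)&(C[...,1]<-60)&(hsv[...,0]<25)&(hsv[...,1]>70)
    n,l,st,_=cv2.connectedComponentsWithStats(m.astype(np.uint8)); mm=l==1+np.argmax(st[1:,4])
    v,u=np.nonzero(mm); Q=(ray(d,u,v,zt)[:,:2]-T)@RC
    return mm.sum(),np.median(C[mm][:,2]),cv2.minAreaRect(Q.astype(np.float32))
E
python3 - <<'E'
from h import *
print(carton(load("scene0"),98),carton(load("scene3"),98))
E
python3 -m creep '[0,0.005,0.002,0,0,0,45, 0,0.015,0.002,0,0,0,45, 0,0.025,0.002,0,0,0,45, 0,0.033,0.002,0,0,0,45, 0,0.039,0.002,0,0,0,45, 0,0.042,0.002,0,0,0,45, 0,0.042,0.002,0,0,0,45]'; python3 - <<'E'
from h import *
from plant import r
s=r.read_state()
print(w2c(s["tcp_pos"]),goal(s,(-18,-128,72),down()),s["force"])
for n in ["scene"]:
    d=r.get_image(n); cv2.imwrite(f"pics/{n}4.png",d["img"][:,:,::-1]); pickle.dump(d,open(f"pics/{n}4.pkl","wb"))
b=load("scene4")["img"][110:254,250:400]
print(carton(d,98),carton(d,97))
cv2.imwrite("pics/c4.png",cv2.resize(b,None,fx=4,fy=4,interpolation=cv2.INTER_CUBIC)[:,:,::-1])
E
```

```text
(np.int64(572), np.float64(97.1163257002923), ((47.131248474121094, -124.40374755859375), (82.21112060546875, 62.833396911621094), 81.05501556396484)) (np.int64(646), np.float64(96.77208730117127), ((-5.173374176025391, -126.99525451660156), (71.54783630371094, 85.87261199951172), 1.4466807842254639))
time_s: 3.95
tcp_pos: [467.4, -395.1, 72.5]
ee_rot: [2.175, -2.267, 0.0]
force: [-0.5, 0.5, 0.8]
grip_width: 38.7
[  -6.36938851 -127.79197228   72.49262322] [array([0.0002, 0.0116, 0.0005]), array([ 0.0001, -0.0002, -0.0001])] [-0.54949252  0.53724598  0.75828976]
(np.int64(669), np.float64(96.22739364772565), ((-45.44660186767578, -127.3974609375), (71.78054809570312, 84.26634216308594), 2.492732286453247)) (np.int64(688), np.float64(96.16654490998934), ((-46.43632507324219, -128.67562866210938), (71.23162841796875, 84.04765319824219), 2.0230798721313477))
```

View pics/c4.png

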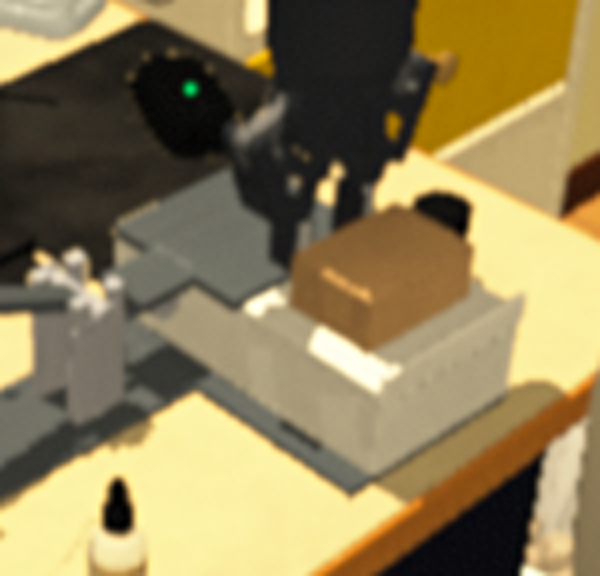

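```bash
python3 -m creep '[0,0.004,0,0,0,0,45, 0,0.008,0,0,0,0,45, 0,0.012,0,0,0,0,45, 0,0.013,0,0,0,0,45, 0,0.013,0,0,0,0,45,0,-0.02,0,0,0,0,45,0,-0.04,-0.02,0,0,0,45,0,-0.04,-0.06,0,0,0,30,0,-0.04,-0.1,0,0,0,0,0,-0.04,-0.14,0,0,0,0,0,-0.04,-0.145,0,0,0,0]'; python3 - <<'E'
from h import *
from plant import r
s=r.read_state()
print(s["qpos"].round(2),w2c(s["tcp_pos"]),s["force"],s["grip_width"])
print("over paddle",goal(s,(50,111,165),down(0)),"tilt test",goal(s,(50,111,165),down(0.35))[1])
d=r.get_image("scene"); cv2.imwrite(f"pics/scene5.png",d["img"][:,:,::-1]); pickle.dump(d,open(f"pics/scene5.pkl","wb"))
b=d["img"][110:254,250:400]
print(carton(d,97))
cv2.imwrite("pics/c5.png",cv2.resize(b,None,fx=4,fy=4,interpolation=cv2.INTER_CUBIC)[:,:,::-1])
E
```

```text
time_s: 5.1
tcp_pos: [509.7, -397.8, 223.2]
ee_rot: [-2.174, 2.266, -0.013]
force: [0.2, -1.4, -0.1]
grip_width: 0.2
[ 0.71  0.38 -0.16  1.41  0.06  1.34 -1.06] [  36.02191314 -128.70694303  223.22683283] [ 0.213734   -1.41285331 -0.11324   ] 0.17109269116758555
over paddle [array([-0.24  , -0.0137,  0.0572]), array([-0.0069, -0.0046,  0.0003])] tilt test [-0.0067 -0.3546  0.0015]
(np.int64(684), np.float64(96.0920089352756), ((-62.47731399536133, -128.88809204101562), (60.77536392211914, 83.21322631835938), 0.04730572924017906))
```

View pics/c5.png

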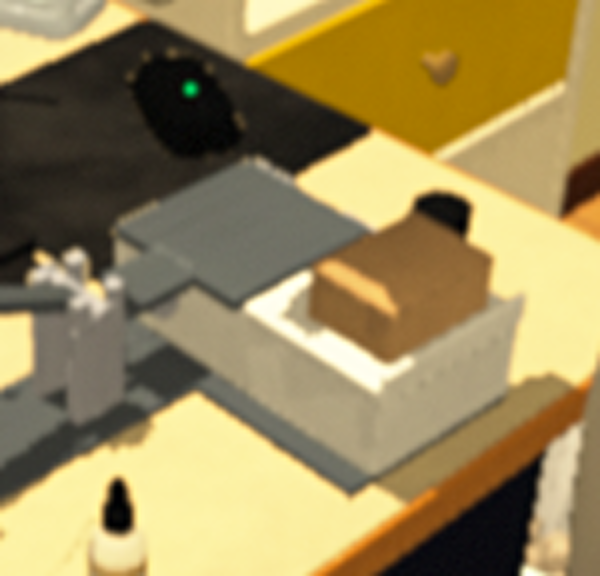

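```bash
python3 -m creep '[-0.04,-0.002,0,0,0,0,0, -0.08,-0.005,0,0,0,0,0, -0.12,-0.007,0.01,0,0,0,0, -0.16,-0.009,0.02,0,0,0,0, -0.2,-0.011,0.03,0,0,0,0, -0.235,-0.013,0.045,0,0,0,0, -0.239,-0.014,0.057,0,0,0,0, -0.239,-0.014,0.057,0,0,0,0, -0.239,-0.014,0.057,0,0,0,0]'; python3 - <<'E'
from h import *
from plant import r
s=r.read_state()
print(s["qpos"].round(2),w2c(s["tcp_pos"]),s["force"],s["grip_width"])
for n in ["scene","wrist"]:
    d=r.get_image(n); pickle.dump(d,open(f"pics/{n}6.pkl","wb"))
    if n=="scene": print(carton(d,97))
a=cv2.resize(load("scene6")["img"][110:254,190:390],(533,384)); b=load("wrist6")["img"][:,:260]
cv2.imwrite("pics/c6.png",np.hstack([a,b])[:,:,::-1])
R=down(0)
for y,z,t in [(111,129,0),(117,111,-.1),(122,91,-.15),(123,73,-.2),(122,54,-.25),(118,38,-.3),(117,34,-.3)]: print((y,z,t),goal(s,(50,y,z),down(t)))
E
```

```text
time_s: 6.05
tcp_pos: [531.1, -159.6, 159.7]
ee_rot: [2.173, -2.267, -0.001]
force: [-0.9, -1.2, 0.7]
grip_width: -0.2
[ 0.47  0.25 -0.3   1.73  0.08  1.18 -1.46] [ 47.48016041 110.21673644 159.7328779 ] [-0.94469257 -1.16790148  0.66884506] -0.1569883556975692
(np.int64(680), np.float64(96.07801232088781), ((-62.64840316772461, -128.14105224609375), (61.1163215637207, 84.70755004882812), 0.04730572924017906))
(111, 129, 0) [array([-0.0008, -0.0026,  0.0307]), array([ 0.0014, -0.0003, -0.0008])]
(117, 111, -0.1) [array([-0.0068, -0.0026,  0.0487]), array([ 0.0014,  0.0997, -0.0007])]
(122, 91, -0.15) [array([-0.0118, -0.0026,  0.0687]), array([ 0.0014,  0.1497, -0.0007])]
(123, 73, -0.2) [array([-0.0128, -0.0026,  0.0867]), array([ 0.0014,  0.1997, -0.0007])]
(122, 54, -0.25) [array([-0.0118, -0.0027,  0.1057]), array([ 0.0015,  0.2497, -0.0006])]
(118, 38, -0.3) [array([-0.0078, -0.0027,  0.1217]), array([ 0.0015,  0.2997, -0.0006])]
(117, 34, -0.3) [array([-0.0068, -0.0027,  0.1257]), array([ 0.0015,  0.2997, -0.0006])]
```

View pics/c6.png

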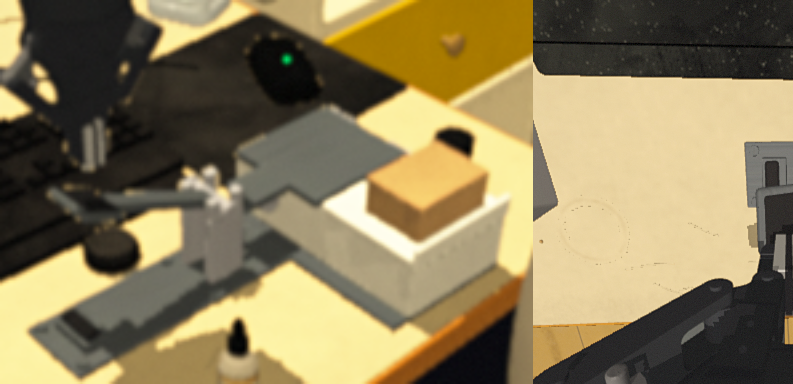

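```bash
python3 -m creep '[-0.001,-0.003,0.012,0,0,0,0, -0.001,-0.003,0.022,0,0,0,0, -0.002,-0.003,0.03,0,0.02,0,0, -0.004,-0.003,0.038,0,0.05,0,0, -0.006,-0.003,0.046,0,0.09,0,0, -0.008,-0.003,0.054,0,0.12,0,0, -0.01,-0.003,0.062,0,0.14,0,0, -0.012,-0.003,0.07,0,0.16,0,0, -0.012,-0.003,0.07,0,0.16,0,0]'; python3 - <<'E'
from h import *
from plant import r
s=r.read_state()
print(s["qpos"].round(2),w2c(s["tcp_pos"]),s["force"],s["grip_width"])
for n in ["scene"]:
    d=r.get_image(n); pickle.dump(d,open(f"pics/{n}7.pkl","wb"))
    print(carton(d,97))
a=cv2.resize(d["img"][110:254,190:390],(800,576)); 
cv2.imwrite("pics/c7.png",a[:,:,::-1])
for y,z,t in [(123,73,-.2),(122,54,-.25),(118,38,-.3),(117,33,-.3)]: print((y,z,t),goal(s,(50,y,z),down(t)))
E
```

```text
time_s: 7.05
tcp_pos: [534.9, -145.7, 89.2]
ee_rot: [2.093, -2.177, 0.168]
force: [0.7, 0.2, 3.4]
grip_width: 0.0
[ 0.33  0.31 -0.29  1.83  0.29  1.04 -1.7 ] [ 50.67146828 124.23035468  89.22796247] [0.73623679 0.24593141 3.36665584] 0.045463753442926115
(np.int64(685), np.float64(96.12392977492505), ((-62.965736389160156, -128.54945373535156), (61.677642822265625, 83.98986053466797), 0.1500197798013687))
(123, 73, -0.2) [array([-0.0014,  0.0007,  0.0162]), array([0.0006, 0.039 , 0.0024])]
(122, 54, -0.25) [array([-0.0034,  0.0006,  0.0351]), array([0.0005, 0.089 , 0.0025])]
(118, 38, -0.3) [array([-0.0021,  0.0006,  0.0516]), array([0.0005, 0.139 , 0.0025])]
(117, 33, -0.3) [array([-0.0019,  0.0006,  0.0567]), array([0.0005, 0.139 , 0.0025])]
```

View pics/c7.png

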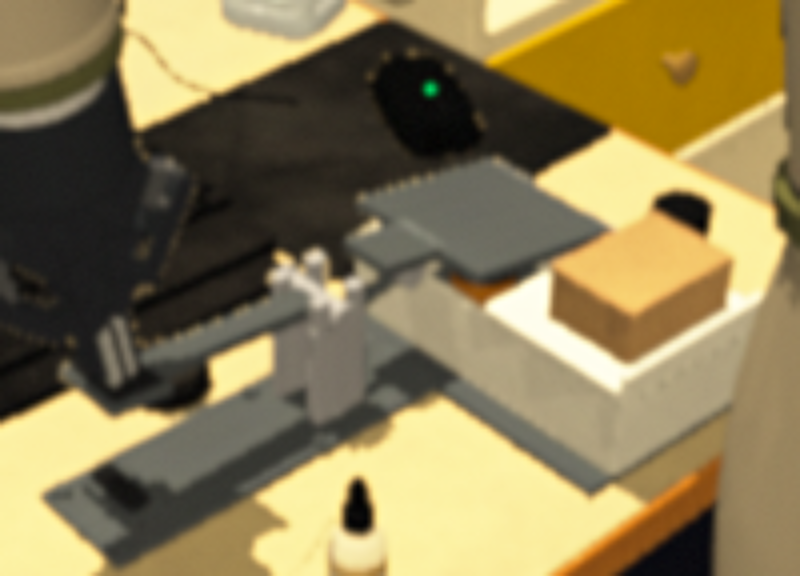

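```bash
python3 -m creep '[-0.001,0,0.008,0,0.02,0,0, -0.001,0,0.016,0,0.04,0,0, -0.002,0,0.024,0,0.06,0,0, -0.003,0,0.032,0,0.08,0,0, -0.003,0,0.04,0,0.1,0,0, -0.002,0,0.047,0,0.125,0,0, -0.002,0,0.052,0,0.14,0,0, -0.002,0,0.056,0,0.14,0,0, -0.002,0,0.058,0,0.14,0,0, -0.002,0,0.058,0,0.14,0,0]'; cat > chk.py <<'E'
from h import *
from plant import r
import sys
k=sys.argv[1]
s=r.read_state()
print(s["qpos"].round(2),w2c(s["tcp_pos"]),s["force"],s["time_s"])
d=r.get_image("scene"); pickle.dump(d,open(f"pics/scene{k}.pkl","wb"))
print(carton(d,97))
C=cloud(d); C=np.concatenate([(C[...,:2]-T)@RC,C[...,2:]],-1)
m=(C[...,0]>5)&(C[...,0]<95)&(C[...,1]>-175)&(C[...,1]<-80)&(C[...,2]>55)&(C[...,2]<140)
p=np.polyfit(C[m][:,1],C[m][:,2],1); print("flap angle",np.arctan(p[0]),m.sum())
cv2.imwrite(f"pics/c{k}.png",cv2.resize(d["img"][110:254,190:390],(800,576))[:,:,::-1])
print(goal(s,(50,117,33),down(-.3)))
E
python3 chk.py 8
```

```text
time_s: 8.1
tcp_pos: [535.3, -153.6, 34.5]
ee_rot: [2.014, -2.1, 0.306]
force: [-7.3, 6.8, 21.6]
grip_width: -0.1
[ 0.23  0.39 -0.25  1.88  0.49  0.96 -1.92] [ 51.41607081 116.33700443  34.49564406] [-7.3072107   6.79145287 21.62440416] 8.1
(np.int64(613), np.float64(96.1531024597084), ((-62.96621322631836, -128.36715698242188), (61.677642822265625, 84.35444641113281), 0.1500197798013687))
flap angle 0.33737088814672833 610
[array([-0.0011,  0.0014,  0.0012]), array([-0.0007, -0.0005, -0.0002])]
```

View pics/c8.png

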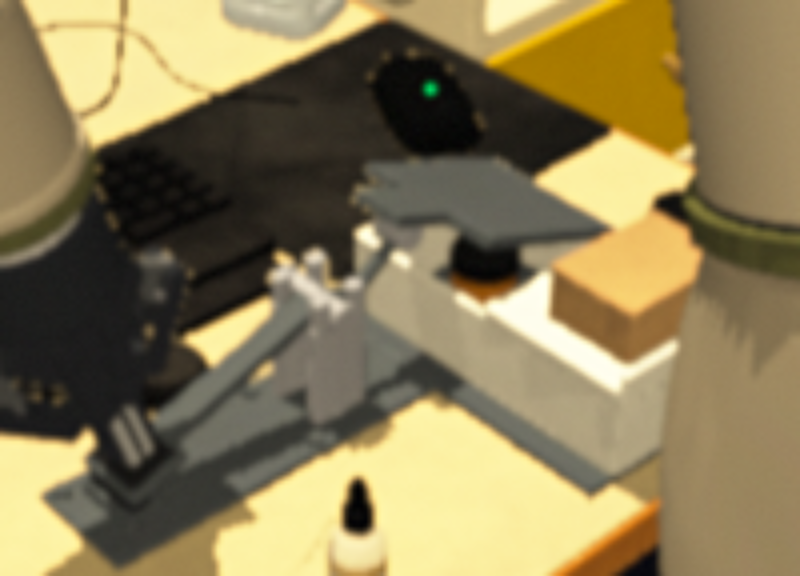

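```bash
python3 -m creep '[0,0,0,0,0,0,0, 0,0,0,0,0,0,0, 0,0,0,0,0,0,0, 0,0,0,0,0,0,0, 0,0,0,0,0,0,0, 0,0,0,0,0,0,0, 0,0,0,0,0,0,0]'; python3 chk.py 9; python3 - <<'E'
from h import *
P=load("scene0"),load("scene9")
for n,p in dict(oil=(405,-194,40),cap=(595,-226,22),can=(475,-508,50)).items(): print(n,proj(P[0],p))
a=np.hstack([x["img"][130:280,200:390] for x in P]); cv2.imwrite("pics/c10.png",cv2.resize(a,None,fx=2.1,fy=2.1)[:,:,::-1])
E
```

```text
time_s: 8.85
tcp_pos: [535.3, -153.6, 34.5]
ee_rot: [2.014, -2.1, 0.306]
force: [-7.0, 6.4, 23.1]
grip_width: -0.1
[ 0.23  0.39 -0.25  1.88  0.49  0.96 -1.92] [ 51.38803324 116.32840572  34.4859007 ] [-6.99065702  6.42474061 23.07930293] 8.85
(np.int64(599), np.float64(96.01014152554455), ((-62.31536102294922, -128.27963256835938), (60.37548065185547, 84.52609252929688), 0.1500197947025299))
flap angle 0.3293003194254945 610
[array([-0.0011,  0.0014,  0.0012]), array([-0.0009, -0.0003, -0.0003])]
oil [281.87682611 243.4277568 ]
cap [231.86252804 198.90471159]
can [358.86465718 161.51696984]
```

View pics/c10.png

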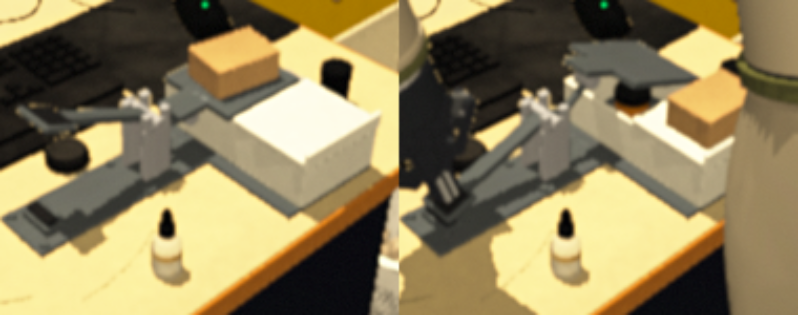

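```bash
python3 -c "
from plant import r
print(r.job_done())"
```

```text
the job is handed in; nothing more can be done
None
```

The job is handed in, with the fingers still holding the paddle down and the flap raised. It took about 9 s of the 40 s allowed. The hand-in gives no verdict.

I pushed the carton off the flap with two part-open fingers. Then I closed the fingers and pressed the paddle along its arc down to the stop.

My last checks before handing in:

| Check | Measured | Needed |
|---|---|---|
| Carton centre, case x | -62 mm by camera, about -58 mm by finger position | -85 to -29 mm |
| Carton centre, case y | -128 mm | -180 to -80 mm |
| Carton top above desk | 96 to 97 mm, so flat on the tray | 97 mm expected |
| Fingertips on the paddle, above desk | 34.5 mm, steady over 0.7 s | paddle below 46 mm |
| Upward force on the tool | about 22 N | over 0.5 N |
| Flap angle | 0.33 to 0.34 rad | above 0.30 rad |

- **Disagreements:** The flap angle came from noisy depth readings and is a little under the 0.36 rad expected on the stop. The two carton x figures differ by about 4 mm, and both are well inside the limits.
- **Bystanders:** The oil bottle looks unmoved in the before and after pictures. The rubber cap and the black can were partly or wholly hidden by the arm in the last picture. What shows of the cap is in its old place. I could not check the can at the end, but no planned move came near it.

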